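# Shut the die slide and close the hand press on the terminal plate

## Robot

A 6-joint arm with a two-finger parallel gripper is mounted at the origin on the work surface. World frame = base frame: x ahead of the robot, y to its left, z up, the work surface at z = 0. Lengths are in m, angles in rad, forces in N, time in s.
With the tool pointing down it reaches from about 0.425 to 0.95 m from the base axis. Payload 3.5 kg.
Tool frame: the origin (TCP) lies at the very end of the fingers, on their centre line; the grasp point (between the pads) lies 19 mm behind it; z points along the fingers, y is the direction in which the jaws open and shut (so a half turn about z gives the same grasp; the last joint's range is limited). The gripper opens to 85 mm and grips with 20 to 120 N. Pads are 22 mm wide; open, the fingers measure 114 mm over their backs; the gripper's body (76 mm by 85 mm) begins 54 mm behind the grasp point. The pads swing forward as they close: fully open they stand 13 mm farther back than shut.
Start: joints at [1.01, 0.286, 1.577, -0, 1.279, -0.15], TCP at [0.27, 0.619, 0.231] pointing down, gripper open.
Joint ranges: [-2.77, 2.77], [-0.9, 2.22], [0.21, 2.48], [-1.53, 4.67], [0.24, 2.81], [-2.84, 2.84]. Speed limits (rad/s): [2.79, 2.79, 3.14, 3.14, 3.14, 3.14].

## Interface

Orientations are given as a unit quaternion [x, y, z, w].
In Python, from plant import ctrl, eyes, ticket gives the robot as it stands.
- The arm moves only by the tool send_rows, never from a script. Its arguments are lists of equal length, an entry for each row: "translation": the shift along the tool's x, y, z in units of 30 mm (1.0 is 30 mm), a list of three; "rotation": the turn, a rotation vector about the tool's x, y, z in units of 5 degrees (1.0 is 5 degrees), a list of three; "grip": the finger opening in mm, from 0 to 85.4. A call has 1 to 5 rows; each row shifts and turns the commanded pose from where the row before left it, along the tool's axes as they then stand; what a row does not reach is not made up. A row lasts 1/8 s, in which the tool goes at most 62.5 mm and 10.7 degrees, less where a joint would pass 70% of its speed; a pose out of reach is approached as far as the arm can. A call is refused whole if a number of a shift passes 1 or a number of a turn 1, either way. A call with a gripper value outside its range is refused whole. The fingers move at their own pace and stop on an object; "squeeze" is the grip in N (left out, the last holds). Time passes only in rows, so rows that do not move let the fingers close. It gives the time, the measured TCP pose, the force and the opening at its end, in the units of the state.
- ctrl.get_state(): the state, without advancing time (a new reading comes with each control period).
- eyes.read_camera(name): name is "scene" or "side" or "wrist"; returns a dict with "image" (384x512x3 uint8, blue, green, red), "mtx" (3x3 intrinsics, pixels), "xyz" and "orientation" of the camera in the world; the wrist camera has in their place "hand_eye" (4x4, takes a point from camera to tool coordinates, whose origin is the TCP and whose axes are the flange's). Camera axes: x right, y down, z forward; pixel columns grow to the right and rows downward; lengths in m; the calibration is good to about 2 mm. A picture is of the moment at which its call begins: read the wrist's pose just before it. There is no depth.
- ticket.sign_off(): hands the job in, once; it reports no verdict.
The state is a dict: "time": time; "qpos": joint angles; "dq": joint speeds; "joint_efforts": joint torques, N m; "eef_pos": TCP position; "tcp_rot": TCP orientation; "contact_force": force on the tool from outside, world axes, zero at the start; "wrist_torque": the same for the moment, N m; "opening": opening from 0.0 (shut) to 1.0 (fully open).
Only numpy, scipy, OpenCV 4.12 (cv2) and the standard library are available. Lean on these libraries where they do the work, as an engineer would, in place of code of your own. Each camera call takes 0.05 s, during which the arm holds its last target. There are 200 camera calls.

## Task

Close the hand press on the battery terminal plate lying in its slide: first push the press's die slide all the way in under the ram with the fingertips, then push the lever down by its crossbar until the ram presses firmly on the plate. Leave the lever down, and let the hand go clear. The plate must stay lying in its nest, and everything else on the counter stays where it is.

Things in the scene. Friction and masses are not known exactly. Their poses are not given: they have to be found in the camera images.
- press: Green cast hand press bolted to the counter, 285 mm long (x from -155 to +130), 130 mm wide, 250 mm tall. Origin on the counter straight under the ram; its +x points from the slide's open end to the rear column, its +y to the side away from the lever, z up. The head (x from -40 to +130, y within +-45, z 160 to 250 mm) overhangs the slide; the low guide bed in front of it is 110 mm wide and 36 mm high and begins at x = -155 mm
- slide_face (a point): Centre of the flat front face of the steel die slide, the face that is pushed (76 mm wide, 42 mm high, spanning 22 to 64 mm over the counter; the upright end plate is 15 mm thick). The face looks to the press's -x and lies at press x = -140 mm when the slide is fully home against its stop, and starts 40 to 85 mm farther out. The slide runs in guides along the press's x only, drags with about 2.5 N and stays where it is left
- nest (a point): Centre of the floor of the shallow nest in the slide, 36 mm over the counter, with a 4 mm high rim; at press x = 0 (right under the ram) when the slide is home
- plate: Loose nickel battery terminal plate lying in the nest with 1.5 mm play, 40 x 30 x 4 mm with a round contact boss 14 mm across and 3 mm high on top; 40 g. Origin at the centre of its underside
- lever (a joint): Lever angle, rad: 0 = up (arm 35 degrees above level, pointing to the press's -x), growing as it is pushed down; the ram meets the plate at about 0.90, and the lever's own stop is at 1.0. Stiff hinge: needs about 3 to 6 N down at the crossbar to move, much more once the ram is on the plate, and stays where it is left. The ram drops 44 mm per rad of lever
- crossbar (a point): Centre of the lever's round steel crossbar: 16 mm thick, 48 mm long, level and along the press's y, 180 mm from the lever's hinge. Push on its top from above
- lever_hinge (a point): Centre of the lever's hinge, 200 mm over the counter at press (20, -125) mm; its axis is the press's y. The lever arm is 14 mm thick
- ram: Steel ram that the lever drives straight down out of the head, with a round nose 18 mm across. Origin at the centre of the nose's lower face, 83 mm over the counter when the lever is at 0
- calculator: Yellow plastic pocket calculator, 145 x 82 x 34 mm, lying flat; origin at the centre of its underside. Leave alone
- coaster: Brown ceramic tile coaster, 100 x 100 x 8 mm; origin at the centre of its underside. Leave alone
- spare_plate: Second, equal terminal plate, lying on the coaster; origin at the centre of its underside. Leave alone
- punch: Brass punch with a squared wooden handle lying beside the slide, 132 mm long, 22 mm thick, along its own x. Leave alone
- cell: Grey battery cell standing on end, 26 mm across, 49 mm tall; origin at the centre of its underside. Leave alone
- screwdriver: Screwdriver, 160 mm long, lying flat along its own x. Leave alone
Things that resemble listed ones, but are neither listed nor needed, are in the scene too. What is shaped like the plate but green, pink or red is not meant.

How it is judged:
On the way, in this order (a step that is already met when the one before it is completed fails the run):
1. the die slide is pushed home (x of slide_face in the frame of press above -0.143 m), for 0.2 s.
2. the lever is down and the ram presses on the plate (value of joint lever above 0.86 rad and contact force between ram and plate above 1 N), for 0.2 s.
At the end, for the whole second after the job is handed in: The die slide is within 3 mm of fully home (its face past press x = -143 mm), the lever is down past 0.86 rad and at rest with the ram pressing on the terminal plate by more than 1 N, and the plate lies within 5 mm of its place in the nest (all of step 2 and x of slide_face in the frame of press above -0.143 m and distance between plate and nest below 0.005 m and velocity of joint lever below 0.02 rad/s); the robot touches nothing.
It fails at once if the terminal plate is lifted or knocked out of its nest (over 7 mm) (distance between plate and nest above 0.007 m).
It fails at once if the lever is brought down (past 0.5 rad) while the slide is not home (value of joint lever above 0.5 rad and x of slide_face in the frame of press below -0.145 m).
It fails at once if another thing on the counter is shifted by more than 10 mm (distance of any of calculator, coaster, spare_plate, punch, cell, screwdriver from where it was at the start of the episode above 0.01 m).
It also fails if it takes over 54 s, if anything falls off the work surface, if the arm or the gripper's body presses on something with over 40 N, if the wrist force passes 120 N, or if a joint passes its speed limit or range.

## Working session

There is one attempt and no reset: what is moved stays moved. The work goes in short steps, Python scripts to look and compute and a tool call to move; the robot and the scene stay as the last step left them, time stands still between calls to the robot, and variables do not carry over. Pictures are saved under pics/ and viewed, about 8 in all and at most 12, crops included, and the job is handed in when it is done.

Besides the shell and the picture viewer there is one more tool, called as name(argument=value, ...) on one line, values as JSON. send_rows: Moves the arm, as the interface text tells. Its arguments: {"type":"object","properties":{"translation":{"type":"array"},"rotation":{"type":"array"},"grip":{"type":"array"},"squeeze":{"type":"number"}},"required":["translation","rotation","grip"]}

```bash
mkdir -p pics; ls
python3 - <<'E'
from plant import ctrl, eyes
import cv2,numpy as np
s=ctrl.get_state();print({k:np.round(v,3).tolist() for k,v in s.items()})
for n in ("scene","side"):
    d=eyes.read_camera(n);cv2.imwrite(f"pics/{n}0.png",d["image"])
    print(n,d["mtx"].tolist(),d["xyz"],d["orientation"])
a=[cv2.imread(f"pics/{n}0.png") for n in("scene","side")]
E
```

```text
pics
{'time': 0.0, 'qpos': [1.01, 0.287, 1.578, -0.0, 1.279, -0.15], 'dq': [0.001, -0.001, 0.0, 0.0, -0.001, -0.0], 'joint_efforts': [0.001, -40.599, -29.262, -0.0, 0.006, -0.0], 'eef_pos': [0.269, 0.618, 0.23], 'tcp_rot': [0.204, 0.979, -0.001, -0.0], 'contact_force': [-0.164, -0.294, -0.321], 'wrist_torque': [-0.005, 0.012, 0.025], 'opening': 0.998}
scene [[359.5889763443263, 0.0, 252.31982890109165], [0.0, 359.5889763443263, 194.17718690934802], [0.0, 0.0, 1.0]] [ 0.25202661 -0.18243642  0.91860541] [ 0.87022374 -0.42214948  0.11700659 -0.22541055]
side [[361.1317819195067, 0.0, 262.24176147090566], [0.0, 361.1317819195067, 192.3990981810249], [0.0, 0.0, 1.0]] [ 0.30649806 -0.41828729  0.80610113] [ 0.8977398  -0.25310624  0.10769992 -0.34409477]
```

View pics/scene0.png

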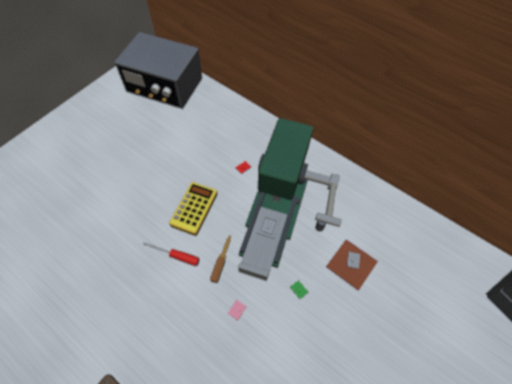

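View pics/side0.png

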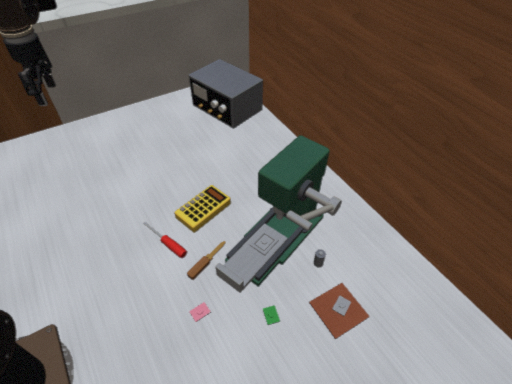

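Scene view: press head at about (285,160), slide front end (254,272), crossbar (328,218), cell (320,226), punch (221,260), and coaster with spare plate (353,262). Look-alikes for the plate are the spare plate (353,260) and the red (243,167), green (299,289) and pink (237,310) pieces. The real one is the grey plate in the slide at (268,227). I'll check that in one close crop.

Run:
```python
import cv2,numpy as np
a=cv2.imread("pics/scene0.png")[115:290,225:350];b=cv2.imread("pics/side0.png")[130:305,205:345]
f=lambda i:cv2.resize(i,None,fx=3,fy=3,interpolation=cv2.INTER_CUBIC)
cv2.imwrite("pics/crop1.png",np.hstack([f(a),f(b)]))
```

```text
(no output)
```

View pics/crop1.png

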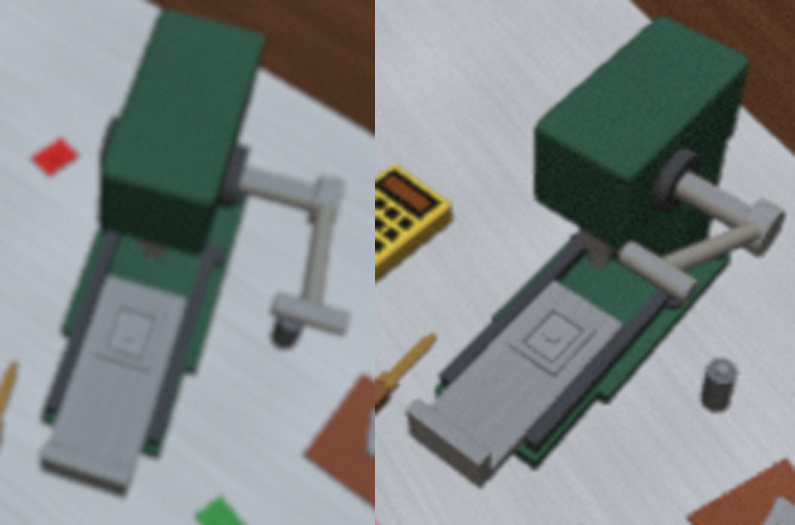

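The crop confirms the choice: nickel plate with boss in the nest (crop 130,332 and 555,337), end plate top edge (40,460)-(127,485) in the scene half, crossbar (275,305)-(347,321) in scene and (625,253)-(690,290) in side.

```bash
cat > h.py <<'E'
import numpy as np
from scipy.spatial.transform import Rotation as R
from scipy.optimize import least_squares
from plant import ctrl, eyes
C={}
def cam(n):
    if n not in C:
        d=eyes.read_camera(n);C[n]=(np.array(d["mtx"]),np.array(d["xyz"]),R.from_quat(d["orientation"]).as_matrix())
    return C[n]
def ray(n,p):
    K,o,M=cam(n);return o,M@np.linalg.solve(K,[p[0],p[1],1.])
def onz(n,p,z):
    o,d=ray(n,p);return o+d*(z-o[2])/d[2]
def tri(a,b):
    o1,d1=ray("scene",a);o2,d2=ray("side",b)
    t=np.linalg.lstsq(np.c_[d1,-d2],o2-o1,rcond=None)[0]
    A,B=o1+t[0]*d1,o2+t[1]*d2;return (A+B)/2,np.linalg.norm(A-B)
E
python3 - <<'E'
from h import *
np.set_printoptions(precision=4,suppress=True)
S=lambda x,y:(225+x/3-.33,115+y/3-.33)
D=lambda x,y:(205+(x-375)/3-.33,130+y/3-.33)
head={"BL":((130,45),S(163,10),D(660,17)),"BR":((130,-45),S(264,38),D(747,62)),"FR":((-40,-45),S(214,204),D(628,180)),"FL":((-40,45),S(106,173),D(536,126))}
P=[];Q=[]
for k,(m,a,b) in head.items():
    p,q=onz("scene",a,.25),onz("side",b,.25);t,e=tri(a,b)
    print(k,p[:2],q[:2],"tri",t,e);P+=[np.array(m)/1e3]*2;Q+=[p[:2],q[:2]]
P=np.array(P);Q=np.array(Q)
f=lambda v:((P@np.array([[np.cos(v[2]),np.sin(v[2])],[-np.sin(v[2]),np.cos(v[2])]])+v[:2])-Q).ravel()
d=Q[0]-Q[6];r=least_squares(f,[*Q.mean(0),np.arctan2(d[1],d[0])]);x=r.x
print("press",x,"rms",np.sqrt(np.mean(r.fun**2)))
c,s=np.cos(x[2]),np.sin(x[2]);W=np.array([[c,-s],[s,c]])
toP=lambda p:np.r_[W.T@(np.array(p)[:2]-x[:2]),p[2:]]
for n,p in {"face TL sc":onz("scene",S(40,460),.064),"face TR sc":onz("scene",S(127,485),.064),"face TL sd":onz("side",D(409,402),.064),"face TR sd":onz("side",D(489,458),.064),
 "plate sc":onz("scene",S(130,332),.04),"plate sd":onz("side",D(555,337),.04),
 "bar":tri(S(311,313),D(657,271))[0],"cell":onz("side",D(718,405),0),"bed R sc":onz("scene",S(155,455),.036),"bed R sd":onz("side",D(533,464),.036)}.items(): print(n,p,toP(p))
E
```

```text
BL [0.7619 0.123 ] [0.7604 0.1176] tri [0.769  0.1275 0.24  ] 0.0008160647109674604
BR [0.7888 0.043 ] [0.7864 0.038 ] tri [0.7955 0.0461 0.2405] 0.0013951551550549508
FR [ 0.6363 -0.0139] [ 0.635  -0.0173] tri [ 0.6396 -0.0122  0.2432] 0.0010135489387118964
FL [0.6087 0.0637] [0.6079 0.0616] tri [0.6104 0.0651 0.2461] 0.0006925675686364661
press [0.6559 0.0365 0.3509] rms 0.0039025533468592956
face TL sc [0.4537 0.0053 0.064 ] [-0.2006  0.0402  0.064 ]
face TR sc [ 0.481  -0.0628  0.064 ] [-0.1984 -0.0331  0.064 ]
face TL sd [0.4624 0.0105 0.064 ] [-0.1907  0.0421  0.064 ]
face TR sd [ 0.4918 -0.0639  0.064 ] [-0.1886 -0.0379  0.064 ]
plate sc [0.6001 0.0218 0.04  ] [-0.0574  0.0054  0.04  ]
plate sd [0.602  0.0167 0.04  ] [-0.0574 -0.0001  0.04  ]
bar [ 0.5803 -0.1207  0.2971] [-0.125  -0.1216  0.2971]
cell [ 0.6994 -0.0917  0.    ] [-0.0032 -0.1353  0.    ]
bed R sc [ 0.5238 -0.062   0.036 ] [-0.1579 -0.0471  0.036 ]
bed R sd [ 0.5255 -0.0729  0.036 ] [-0.16   -0.0579  0.036 ]
```

Press is at (0.656, 0.037), yaw 20.1°. The face is at press x≈-0.195 and the crossbar agrees with its nominal position (-0.127,-0.125,0.303). I'll turn the tool so that tool x = press +y, tool y = press +x and tool z = down, with the fingers shut.

send_rows(translation=[[0, 0, 0], [0, 0, 0], [0, 0, 0], [0, 0, 0], [0, 0, 0]], rotation=[[0, 0, 0.93], [0, 0, 0.93], [0, 0, 0.93], [0, 0, 0.93], [0, 0, 0.93]], grip=[0, 0, 0, 0, 0], squeeze=80)

```text
time: 0.82
eef_pos: [0.2694, 0.6187, 0.2309]
tcp_rot: [0.398, 0.917, -0.0, -0.0]
contact_force: [0.1, 0.0, -0.2]
opening: 0.005
```

send_rows(translation=[[0, 0, 0], [0, 0, 0], [0, 0, 0], [0, 0, 0], [0, 0, 0]], rotation=[[0, 0, 0.93], [0, 0, 0.93], [0, 0, 0.93], [0, 0, 0.93], [0, 0, 0.93]], grip=[0, 0, 0, 0, 0])

```text
time: 1.45
eef_pos: [0.2694, 0.6187, 0.2309]
tcp_rot: [0.575, 0.818, -0.0, 0.0]
contact_force: [-0.2, -0.1, 0.9]
opening: 0.001
```

send_rows(translation=[[-1, 0, 0], [-1, 0, 0], [-1, 0, 0], [-1, 0, 0], [-1, 0, 0]], rotation=[[0, 0, 0], [0, 0, 0], [0, 0, 0], [0, 0, 0], [0, 0, 0]], grip=[0, 0, 0, 0, 0])

```text
time: 2.08
eef_pos: [0.3209, 0.4768, 0.2311]
tcp_rot: [0.574, 0.819, -0.0, 0.0]
contact_force: [-0.2, 0.8, -0.5]
opening: -0.003
```

send_rows(translation=[[-1, 0, 0], [-1, 0, 0], [-1, 0, 0], [-1, 0, 0], [-1, 0, 0]], rotation=[[0, 0, 0], [0, 0, 0], [0, 0, 0], [0, 0, 0], [0, 0, 0]], grip=[0, 0, 0, 0, 0])

```text
time: 2.7
eef_pos: [0.3721, 0.3359, 0.2312]
tcp_rot: [0.574, 0.819, -0.0, -0.0]
contact_force: [1.2, -0.6, 0.5]
opening: -0.003
```

send_rows(translation=[[-1, 0, 0], [-1, 0, 0], [-1, 0, 0], [-1, 0, 0], [-1, 0, 0]], rotation=[[0, 0, 0], [0, 0, 0], [0, 0, 0], [0, 0, 0], [0, 0, 0]], grip=[0, 0, 0, 0, 0])

```text
time: 3.32
eef_pos: [0.4232, 0.1949, 0.2312]
tcp_rot: [0.574, 0.819, -0.0, -0.0]
contact_force: [0.2, 0.5, 0.6]
opening: 0.0
```

send_rows(translation=[[-1, -0.5, 0], [-1, -0.5, 0], [-1, -0.5, 0], [-1, -0.3, 0], [-1, -0.3, 0]], rotation=[[0, 0, 0], [0, 0, 0], [0, 0, 0], [0, 0, 0], [0, 0, 0]], grip=[0, 0, 0, 0, 0])

```text
time: 3.95
eef_pos: [0.4149, 0.0324, 0.2313]
tcp_rot: [0.574, 0.819, 0.0, 0.0]
contact_force: [0.0, -0.4, -0.9]
opening: -0.003
```

```bash
cat >> h.py <<'E'
PX=np.array([.6559,.0365]);YAW=.3509
def inP(p):
    c,s=np.cos(YAW),np.sin(YAW);return np.r_[np.array([[c,s],[-s,c]])@(np.array(p)[:2]-PX),p[2]]
E
python3 - <<'E'
from h import *
s=ctrl.get_state();print(inP(s["eef_pos"]),s["eef_pos"],s["qpos"],s["contact_force"])
E
```

```text
[-0.22770202  0.07898846  0.23132368] [0.41492155 0.0324042  0.23132368] [-1.66962539e-01 -3.22032350e-01  2.17630569e+00  3.56346321e-05
  1.28697931e+00 -5.15359693e-01] [ 0.04825621 -0.35338151 -0.92976123]
```

send_rows(translation=[[-0.9, 0, 0], [-0.9, 0, 0], [-0.8, 0, 0], [0, 0, 1], [0, 0, 1]], rotation=[[0, 0, 0], [0, 0, 0], [0, 0, 0], [0, 0, 0], [0, 0, 0]], grip=[0, 0, 0, 0, 0])

```text
time: 4.58
eef_pos: [0.442, -0.0404, 0.1709]
tcp_rot: [0.574, 0.819, 0.0, 0.001]
contact_force: [0.6, 1.0, -0.8]
opening: -0.002
```

Run:
```python
from h import *
import cv2
s=ctrl.get_state();print(inP(s["eef_pos"]),s["qpos"])
d=eyes.read_camera("wrist");K=np.array(d["mtx"]);H=np.array(d["hand_eye"]);print(H)
im=d["image"].copy()
for n,q in {"a":(0,0,0),"b":(0,.030,.17)}.items(): 
    p=np.linalg.solve(H,[*q,1])[:3];u=K@p;print(n,u[:2]/u[2],p)
cv2.imwrite("pics/w1.png",im)
```

```text
[-0.22727787  0.00128383  0.17092634] [-3.20525508e-01 -1.83211818e-01  2.18064323e+00  3.26105985e-05
  1.14294380e+00 -6.68016565e-01]
[[-7.08537085e-04 -9.61155558e-01 -2.76006326e-01  7.17705373e-02]
 [ 9.99999710e-01 -7.58364410e-04  7.38000772e-05  4.94319795e-04]
 [-2.80246729e-04 -2.76006194e-01  9.61155816e-01 -1.41633479e-01]
 [ 0.00000000e+00  0.00000000e+00  0.00000000e+00  1.00000000e+00]]
a [258.43392881 243.56917129] [-0.00048316  0.02989131  0.15594093]
b [285.3720396  174.35060718] [ 0.02946919 -0.0170525   0.31933963]
```

View pics/w1.png

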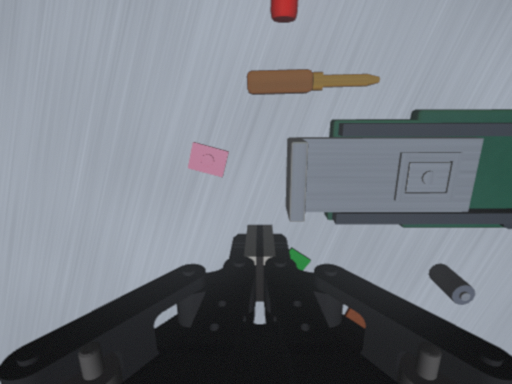

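```bash
cat >> h.py <<'E'
def wonz(s,d,p,z):
    H=np.array(d["hand_eye"]);T=np.eye(4);T[:3,:3]=R.from_quat(s["tcp_rot"]).as_matrix();T[:3,3]=s["eef_pos"];A=T@H
    v=A[:3,:3]@np.linalg.solve(np.array(d["mtx"]),[p[0],p[1],1.]);o=A[:3,3];return o+v*(z-o[2])/v[2]
E
python3 - <<'E'
from h import *
s=ctrl.get_state();d=eyes.read_camera("wrist")
for n,p,z in[("TL front",(288,138),.064),("BL front",(289.5,220),.064),("TL back",(304,138),.064),("BR back",(305,220),.064),("nest",(429,178),.043),("bedtop",(330,121),.036),("bedbot",(326,218),.036),("headrail",(335,222),.036)]: print(n,inP(wonz(s,d,p,z)))
E
```

```text
TL front [-0.20513786  0.05112948  0.064     ]
BL front [-0.20197437 -0.0238925   0.064     ]
TL back [-0.19149239  0.05108365  0.064     ]
BR back [-0.18764082 -0.02391581  0.064     ]
nest [-0.06685248  0.01068398  0.043     ]
bedtop [-0.16359401  0.06404522  0.036     ]
bedbot [-0.16149423 -0.03302709  0.036     ]
headrail [-0.15194505 -0.03746223  0.036     ]
```

Wrist view: end plate front edge at u≈288, v 138–220, fingertips at (258,244). It puts the slide about 6–10 mm toward -x/+y of the scene-camera estimate. The near view is more trustworthy, so I'll shift to it and descend just in front of the face.

send_rows(translation=[[0.35, -0.2, 0], [0, 0, 1], [0, 0, 1], [0, 0, 1], [0, 0, 1]], rotation=[[0, 0, 0], [0, 0, 0], [0, 0, 0], [0, 0, 0], [0, 0, 0]], grip=[0, 0, 0, 0, 0])

```text
time: 5.3
eef_pos: [0.4338, -0.032, 0.0526]
tcp_rot: [0.574, 0.819, 0.001, 0.002]
contact_force: [-0.2, -0.8, 0.1]
opening: -0.001
```

Run:
```python
from h import *
import cv2
s=ctrl.get_state();print(inP(s["eef_pos"]),s["contact_force"])
w=eyes.read_camera("wrist")["image"];a=eyes.read_camera("scene")["image"][180:300,200:340]
cv2.imwrite("pics/w2.png",np.hstack([cv2.resize(w,(450,338))[:, :],cv2.resize(a,(394,338),interpolation=cv2.INTER_CUBIC)[:,:350]]))
```

```text
[-0.2320778   0.01197673  0.05258752] [-0.16904121 -0.80990627  0.13180572]
```

View pics/w2.png

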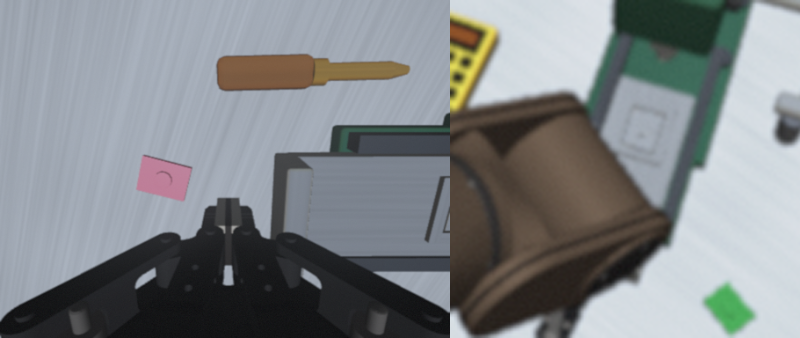

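Fingertips (228,210) are clear of the face (u≈275) and level with its middle (v 153–268). Now I'll push along press +x.

send_rows(translation=[[0, 0, 0.2], [0, 0.4, 0], [0, 0.4, 0], [0, 0.4, 0], [0, 0.4, 0]], rotation=[[0, 0, 0], [0, 0, 0], [0, 0, 0], [0, 0, 0], [0, 0, 0]], grip=[0, 0, 0, 0, 0])

```text
time: 6.02
eef_pos: [0.4786, -0.0155, 0.0456]
tcp_rot: [0.574, 0.819, -0.0, 0.0]
contact_force: [-3.2, -1.8, 2.1]
opening: -0.003
```

send_rows(translation=[[0, 0.3, 0], [0, 0.3, 0], [0, 0.3, 0]], rotation=[[0, 0, 0], [0, 0, 0], [0, 0, 0]], grip=[0, 0, 0])

```text
time: 6.4
eef_pos: [0.5035, -0.0063, 0.0453]
tcp_rot: [0.574, 0.819, -0.0, -0.0]
contact_force: [-3.2, -1.2, 1.1]
opening: -0.006
```

Run:
```python
from h import *
s=ctrl.get_state();print(inP(s["eef_pos"]),s["contact_force"])
```

```text
[-0.15785276  0.01218955  0.04526404] [-3.23828704 -1.17590028  1.10838069]
```

send_rows(translation=[[0, 0.1, 0], [0, 0.1, 0], [0, 0.1, 0], [0, 0.1, 0]], rotation=[[0, 0, 0], [0, 0, 0], [0, 0, 0], [0, 0, 0]], grip=[0, 0, 0, 0])

```text
time: 6.9
eef_pos: [0.5106, -0.0036, 0.0451]
tcp_rot: [0.573, 0.82, -0.005, -0.004]
contact_force: [-18.1, -10.1, 14.6]
opening: -0.004
```

Force jumped to 21 N with the motion blocked, so it's at the stop. I'll hold briefly, back off and look.

send_rows(translation=[[0, 0, 0], [0, 0, 0], [0, -0.5, 0], [0, -0.5, 0], [0, 0, -1]], rotation=[[0, 0, 0], [0, 0, 0], [0, 0, 0], [0, 0, 0], [0, 0, 0]], grip=[0, 0, 0, 0, 0])

```text
time: 7.52
eef_pos: [0.4826, -0.0121, 0.0728]
tcp_rot: [0.574, 0.819, -0.001, -0.003]
contact_force: [0.0, -0.3, 0.5]
opening: 0.002
```

send_rows(translation=[[0, 0, -1], [0, 0, -1], [0, 0, -1], [0, 0, -1], [0, 0, -1]], rotation=[[0, 0, 0], [0, 0, 0], [0, 0, 0], [0, 0, 0], [0, 0, 0]], grip=[0, 0, 0, 0, 0])

```text
time: 8.15
eef_pos: [0.4857, -0.0125, 0.2261]
tcp_rot: [0.574, 0.819, 0.001, 0.0]
contact_force: [0.7, -1.1, 0.2]
opening: -0.003
```

Run:
```python
from h import *
import cv2
s=ctrl.get_state();print(inP(s["eef_pos"]),s["contact_force"])
cv2.imwrite("pics/w3.png",eyes.read_camera("wrist")["image"])
```

```text
[-0.17665252  0.01250098  0.22605929] [ 0.74043109 -1.06880464  0.22325987]
```

View pics/w3.png

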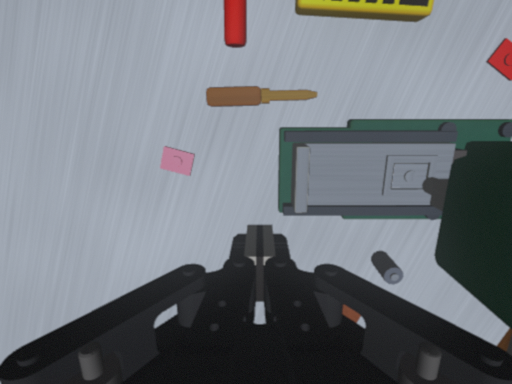

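Run:
```python
from h import *
s=ctrl.get_state();d=eyes.read_camera("wrist")
for n,p,z in[("bed fr top",(281,129),.036),("bed fr bot",(278.5,212),.036),("face top",(295,147),.064),("face bot",(294.5,211),.064),("boss",(409,176),.043),("cell base",(397,276),.0)]: print(n,inP(wonz(s,d,p,z)))
```

```text
bed fr top [-0.14706738  0.05886932  0.036     ]
bed fr bot [-0.14833705 -0.04453065  0.036     ]
face top [-0.13376698  0.04162958  0.064     ]
face bot [-0.13194275 -0.03273222  0.064     ]
boss [0.00746829 0.00337393 0.043     ]
cell base [ 3.57804333e-02 -1.62764027e-01  5.55111512e-17]
```

Face is 15 mm inside the bed front, which is home (bed -155, face -140). The absolute x of the wrist readings jumped 15 mm between the two views, so I'm taking a clean reading at rest from where the crossbar comes into play. First I'll move up above bar height (z 0.34).

send_rows(translation=[[0, 0, -1], [0, 0, -1], [0, 0, -1], [0, 0, -1], [0, 0, -0.5]], rotation=[[0, 0, 0], [0, 0, 0], [0, 0, 0], [0, 0, 0], [0, 0, 0]], grip=[0, 0, 0, 0, 0])

```text
time: 8.88
eef_pos: [0.4862, -0.0126, 0.3608]
tcp_rot: [0.574, 0.819, 0.0, 0.001]
contact_force: [0.6, 0.4, -0.2]
opening: 0.005
```

send_rows(translation=[[-1, 0, 0], [-1, 0, 0], [-1, 0, 0], [0, 0, 0], [0, 0, 0]], rotation=[[0, 0, 0], [0, 0, 0], [0, 0, 0], [0, 0, 0], [0, 0, 0]], grip=[0, 0, 0, 0, 0])

```text
time: 9.5
eef_pos: [0.5164, -0.0967, 0.3591]
tcp_rot: [0.574, 0.819, 0.0, -0.001]
contact_force: [0.9, -0.2, 0.4]
opening: -0.001
```

Run:
```python
from h import *
import cv2,pickle
s=ctrl.get_state();d=eyes.read_camera("wrist");s2=ctrl.get_state();print(inP(s["eef_pos"]),inP(s2["eef_pos"]),s["tcp_rot"],d["mtx"])
pickle.dump((s,d),open("w4.pkl","wb"));a=eyes.read_camera("side")["image"]
cv2.imwrite("pics/side4.png",a)
cv2.imwrite("pics/w4.png",np.hstack([cv2.resize(d["image"],(400,300)),cv2.resize(a,(400,300))]))
```

```text
[-0.17676627 -0.07718579  0.35913777] [-0.17664024 -0.07696934  0.35956517] [ 5.73867268e-01  8.18947641e-01  3.54055177e-05 -1.05796285e-03] [[282.42932467   0.         259.30899427]
 [  0.         282.42932467 189.43212028]
 [  0.           0.           1.        ]]
```

View pics/w4.png

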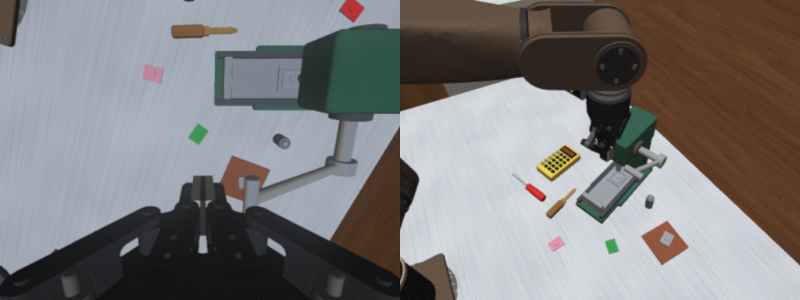

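Run:
```python
from h import *
import pickle
s,d=pickle.load(open("w4.pkl","rb"))
k=1.28
for n,p,z in[("bar end L",(246*k,177*k),.303),("bar end R",(258*k,177*k),.303),("bed fr top",(216*k,51*k),.036),("bed bot",(215*k,105*k),.036),("face",(226*k,80*k),.064),("boss",(291*k,78*k),.043),("head FL",(314*k,30*k),.25),("head FR",(300*k,112*k),.25)]: print(n,inP(wonz(s,d,p,z)))
```

```text
bar end L [-0.13431415 -0.09146642  0.303     ]
bar end R [-0.12269129 -0.09149982  0.303     ]
bed fr top [-0.15000666  0.05800106  0.036     ]
bed bot [-0.15069194 -0.04556031  0.036     ]
face [-0.13196288  0.00338705  0.064     ]
boss [-0.00137188  0.00718412  0.043     ]
head FL [-0.06170676  0.04825339  0.25      ]
head FR [-0.0662151  -0.03529245  0.25      ]
```

Bar centre ≈ (-0.126,-0.118) in my frame, agreeing with the triangulation (-0.125,-0.122). I'll move over it and come down to just above its top (0.311).

send_rows(translation=[[-0.7, 0.8, 0], [-0.7, 0.75, 0], [0, 0, 0.6], [0, 0, 0.5], [0, 0, 0]], rotation=[[0, 0, 0], [0, 0, 0], [0, 0, 0], [0, 0, 0], [0, 0, 0]], grip=[0, 0, 0, 0, 0])

```text
time: 10.22
eef_pos: [0.5733, -0.1198, 0.3247]
tcp_rot: [0.574, 0.819, -0.001, -0.002]
contact_force: [-0.6, 0.1, -0.1]
opening: 0.005
```

Run:
```python
from h import *
import cv2
s=ctrl.get_state();print(inP(s["eef_pos"]),s["contact_force"],s["qpos"])
w=eyes.read_camera("wrist")["image"];a=eyes.read_camera("side")["image"][90:290,200:400]
cv2.imwrite("pics/w5.png",np.hstack([cv2.resize(w,(400,400)),cv2.resize(a,(400,400),interpolation=cv2.INTER_CUBIC)]))
```

```text
[-0.13127124 -0.1183861   0.32468789] [-0.62327143  0.14748189 -0.09512798] [-3.79145734e-01  3.55018274e-02  1.69082808e+00  5.74311568e-05
  1.41998399e+00 -7.28157520e-01]
```

View pics/w5.png

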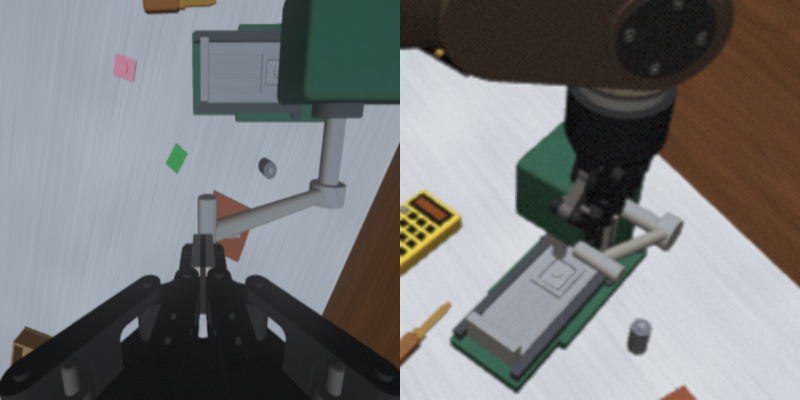

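Bar visible at (207,195–235) left half. The fingertips (203,250) are on its rear half, about 10 mm off centre, so I'll shift +9 mm in y and start pushing along the arc.

send_rows(translation=[[0.3, 0, 0], [0, 0, 0.5], [0, -0.25, 0.5], [0, -0.25, 0.5], [0, -0.2, 0.5]], rotation=[[0, 0, 0], [0, 0, 0], [0, 0, 0], [0, 0, 0], [0, 0, 0]], grip=[0, 0, 0, 0, 0])

```text
time: 10.95
eef_pos: [0.5505, -0.1201, 0.2675]
tcp_rot: [0.574, 0.819, -0.001, -0.001]
contact_force: [-5.2, -0.7, 6.8]
opening: -0.002
```

send_rows(translation=[[0, -0.15, 0.5], [0, -0.1, 0.5], [0, -0.05, 0.5], [0, 0, 0.5]], rotation=[[0, 0, 0], [0, 0, 0], [0, 0, 0], [0, 0, 0]], grip=[0, 0, 0, 0])

```text
time: 11.45
eef_pos: [0.5431, -0.1231, 0.2066]
tcp_rot: [0.574, 0.819, -0.0, -0.0]
contact_force: [-3.1, -2.5, 4.0]
opening: -0.001
```

Run:
```python
from h import *
import cv2
s=ctrl.get_state();print(inP(s["eef_pos"]),s["contact_force"])
w=eyes.read_camera("wrist")["image"];a=eyes.read_camera("side")["image"][90:290,200:400]
cv2.imwrite("pics/w6.png",np.hstack([cv2.resize(w,(400,400)),cv2.resize(a,(400,400),interpolation=cv2.INTER_CUBIC)]))
```

```text
[-0.16077965 -0.11107938  0.20657616] [-3.10882845 -2.46690289  4.04015376]
```

View pics/w6.png

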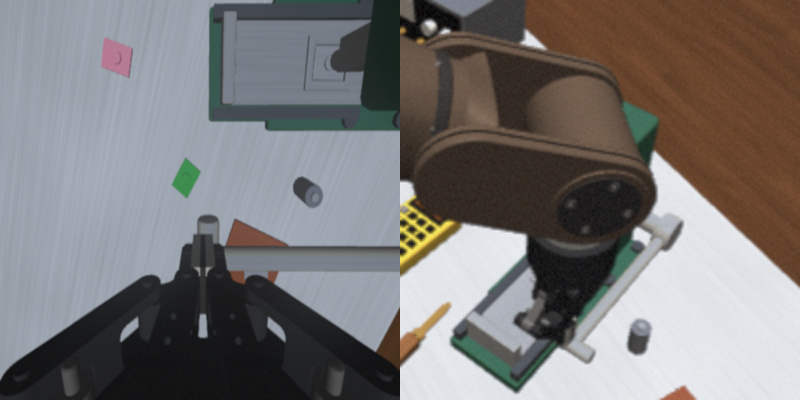

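Bar centre (208,258) lies under the tip (203,254), and the slide is still home. The ram is coming down on the boss. I'll keep going.

send_rows(translation=[[0, 0, 0.4], [0, 0.1, 0.4], [0, 0.1, 0.4], [0, 0.05, 0.2]], rotation=[[0, 0, 0], [0, 0, 0], [0, 0, 0], [0, 0, 0]], grip=[0, 0, 0, 0])

```text
time: 12.05
eef_pos: [0.5506, -0.12, 0.1641]
tcp_rot: [0.574, 0.819, -0.0, -0.0]
contact_force: [-2.2, -0.7, 3.0]
opening: 0.001
```

send_rows(translation=[[0, 0.03, 0.1], [0, 0.03, 0.1]], rotation=[[0, 0, 0], [0, 0, 0]], grip=[0, 0])

```text
time: 12.3
eef_pos: [0.5523, -0.1193, 0.1592]
tcp_rot: [0.574, 0.819, -0.0, -0.0]
contact_force: [-1.7, -0.8, 3.2]
opening: -0.004
```

send_rows(translation=[[0, 0.02, 0.1], [0, 0.02, 0.1]], rotation=[[0, 0, 0], [0, 0, 0]], grip=[0, 0])

```text
time: 12.55
eef_pos: [0.5534, -0.119, 0.1547]
tcp_rot: [0.574, 0.819, -0.0, -0.001]
contact_force: [-7.8, 0.2, 14.2]
opening: 0.001
```

send_rows(translation=[[0, 0.02, 0.1], [0, 0, 0]], rotation=[[0, 0, 0], [0, 0, 0]], grip=[0, 0])

```text
time: 12.8
eef_pos: [0.5538, -0.1189, 0.1534]
tcp_rot: [0.574, 0.819, -0.001, -0.001]
contact_force: [-9.3, 1.4, 16.4]
opening: -0.0
```

Ram is on the plate (force rising from 3 to 16 N). I'll press a little firmer and hold.

send_rows(translation=[[0, 0.02, 0.1], [0, 0, 0.1], [0, 0, 0], [0, 0, 0]], rotation=[[0, 0, 0], [0, 0, 0], [0, 0, 0], [0, 0, 0]], grip=[0, 0, 0, 0])

```text
time: 13.3
eef_pos: [0.5545, -0.1187, 0.151]
tcp_rot: [0.573, 0.819, -0.001, -0.001]
contact_force: [-16.4, 2.9, 29.5]
opening: 0.001
```

send_rows(translation=[[0, 0, -0.2], [0, 0, -0.3], [0, 0, -1], [0, 0, -1], [0, 0, -1]], rotation=[[0, 0, 0], [0, 0, 0], [0, 0, 0], [0, 0, 0], [0, 0, 0]], grip=[0, 0, 0, 0, 0])

```text
time: 13.92
eef_pos: [0.555, -0.1182, 0.2494]
tcp_rot: [0.574, 0.819, 0.001, 0.0]
contact_force: [-0.2, 0.0, 0.1]
opening: -0.002
```

send_rows(translation=[[0, -1, -1], [0, -1, -1], [0, -1, -0.5], [0, 0, 0], [0, 0, 0]], rotation=[[0, 0, 0], [0, 0, 0], [0, 0, 0], [0, 0, 0], [0, 0, 0]], grip=[0, 0, 0, 0, 0])

```text
time: 14.55
eef_pos: [0.4705, -0.149, 0.3232]
tcp_rot: [0.574, 0.819, 0.0, -0.0]
contact_force: [0.5, 0.5, -0.0]
opening: 0.0
```

Run:
```python
from h import *
import cv2
s=ctrl.get_state();print(inP(s["eef_pos"]),s["contact_force"],s["time"])
w=eyes.read_camera("wrist")["image"];a=eyes.read_camera("side")["image"][90:290,200:400]
cv2.imwrite("pics/w7.png",np.hstack([cv2.resize(w,(400,400)),cv2.resize(a,(400,400),interpolation=cv2.INTER_CUBIC)]))
```

```text
[-0.23786961 -0.11042813  0.32320674] [ 0.48461966  0.53318318 -0.00056446] 14.55
```

View pics/w7.png

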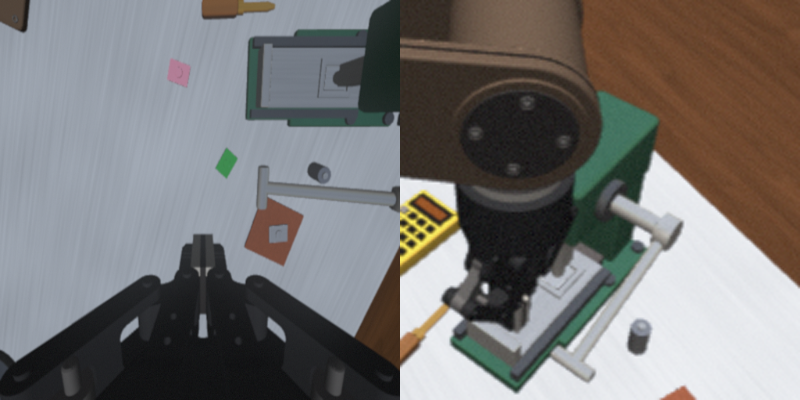

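Run:
```python
from h import *
s=ctrl.get_state();d=eyes.read_camera("wrist")
A=wonz(s,d,(263.5*1.28,188*.96),0);B=wonz(s,d,(263.5*1.28,188*.96),.3);d1=B-A
o2,d2=ray("side",(286.5,271))
t=np.linalg.lstsq(np.c_[d1,-d2],o2-A,rcond=None)[0];P=A+t[0]*d1;Q=o2+t[1]*d2
z=(P[2]+Q[2])/2;print(inP(P),inP(Q),"theta",np.radians(35)-np.arcsin((z-.2)/.18))
```

```text
[-0.14576415 -0.11996318  0.14211525] [-0.14361691 -0.1208937   0.14295773] theta 0.935794467369228
```

```bash
python3 -c "
from plant import ticket;print(ticket.sign_off())"
```

```text
the job is handed in; nothing more can be done
None
```

The press is closed on the terminal plate and the job is handed in, at about 14.6 s of the 54 s allowed; the sign-off gives no verdict.

**What I did:** I pushed the die slide in with shut fingertips until it hit its stop, where the force rose to about 21 N. I then pushed the crossbar down along its arc until the ram was on the plate, with about 30 N up on the tool. After that I lifted the hand clear.

**Last checks:**
- **Slide:** after the push the wrist camera put the face about 15 mm inside the bed front, which is home. It still looked home in the final picture.
- **Lever:** two camera views place the crossbar 143 mm over the counter, so the lever is at about 0.94 rad. That matches the fingertip height at the final push.
- **Plate and ram:** the plate looks in its nest with the ram nose on it. The ram's force after I let go could not be measured, so that it still presses is inferred from the lever staying at 0.94 rad.
- **Hand and other things:** the tool's contact force is about zero. The other things looked unmoved where visible; I did not measure them.

**Disagreements:** the wrist-camera positions of the press differed by up to about 15 mm from each other and 13 mm from the scene and side cameras. I did not find the cause. I used the close views and the contact forces for the final moves.

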